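Pack a dental cast and press the case lid home

ROBOT

A 6-joint arm with a two-finger parallel gripper is mounted at the origin on a cart in front of the work surface, level with it; the furniture and walls round the work are solid. World frame = base frame: x ahead of the robot, y to its left, z up, the work surface at z = 0. Lengths are in mm, angles in rad, forces in N, time in s.
With the tool pointing down it reaches from about 350 to 775 mm from the base axis. Payload 7.3 kg.
Tool frame: the origin (TCP) lies midway between the tips of the shut fingers; the grasp point (between the pads) lies 19 mm behind it; z points along the fingers, y is the line along which they close (so a half turn about z gives the same grasp; the last joint's range is limited). The gripper opens to 92 mm and grips with 3 to 60 N. Pads are 19 mm wide; open, the fingers measure 130 mm over their backs; the gripper's body (75 mm by 190 mm) begins 47 mm behind the grasp point.
Start: joints at [-1.431, 0.342, 1.524, -0, 1.275, -0.146], TCP at [148.033, -503.717, 226.741] pointing down, gripper open.
Joint ranges: [-2.53, 2.53], [-0.77, 2.02], [0.04, 2.7], [-1, 4.14], [0.28, 2.66], [-3.11, 3.11]. Speed limits (rad/s): [2.57, 2.57, 3.14, 3.14, 3.14, 3.14].

INTERFACE

Orientations are given as [roll, pitch, yaw] about the fixed x, y, z axes, in that order (R = Rz(yaw) Ry(pitch) Rx(roll)).
In Python, from plant import * gives the robot as it stands.
- The arm moves only by the tool step_arm, never from a script. Its argument "deltas" is one flat list of numbers, 5 for each row, row after row: the shift along the world's x, y, z in mm, then the turn about the world's z in degrees, then the finger opening in mm, from 0 to 91.8. In form: [tx, ty, tz, turn, gripper, tx, ty, tz, turn, gripper, ...]. A call has exactly 10 rows; each row shifts and turns the commanded pose from where the row before left it; what a row does not reach is not made up. A row lasts 1/8 s, in which the tool goes at most 62.5 mm and 10.7 degrees, less where a joint would pass 70% of its speed; a pose out of reach is approached as far as the arm can. A call is refused whole if a number of a shift passes 62.5 or a number of a turn 10.7, either way. A call with a gripper value outside its range is refused whole. The fingers move at their own pace and stop on an object; the grip force is fixed at half the most. Time passes only in rows, so rows that do not move let the fingers close, or fill a call up. It gives the time, the measured TCP pose, the force, the opening and the grip force at its end, in the units of the state.
- get_obs(): the state, without advancing time (a new reading comes with each control period).
- capture(name): name is "side" or "top" or "wrist"; returns the picture (480x640x3 uint8, red, green, blue); there is no depth.
- camera_params(name): a dict with "mtx" (3x3 intrinsics, pixels), "k1" (the pictures are not rectified: a ray, as slopes to the right and down, at radius r is drawn at 1 + k1 r^2 times it, then the intrinsics apply), "rvec" (rotation vector, rad) and "tvec" (3), from world to camera coordinates, as OpenCV has them. Camera axes: x right, y down, z forward; pixel columns grow to the right and rows downward; lengths in mm; the calibration is good to about 2 mm. A picture is of the moment at which its call begins: read the wrist's pose just before it. camera_params takes no time and is no camera call; for the wrist camera it gives the pose at the moment of the call.
- close_job(): hands the job in; it is judged then, once.
The state is a dict: "time": time; "joint_positions": joint angles; "dq": joint speeds; "tau": joint torques, N m; "tool_pos": TCP position; "tcp_rot": TCP orientation; "contact_force": force on the tool from outside, world axes, zero at the start; "moment": the same for the moment, N m; "grip_width": finger opening in mm; "finger_force": force on a finger pad.
Only numpy, scipy, OpenCV 4.12 (cv2) and the standard library are available. Lean on these libraries where they do the work, as an engineer would, in place of code of your own. Each camera call takes 0.05 s, during which the arm holds its last target. There are 200 camera calls.

TASK

Take the plaster dental cast out of its stall in the rack, stand it on the bare bench, let go, then take it again by its two ends and lower it flat into the open case, without letting it fall. Then swing the stiff lid shut and press down on it near its front edge, past the resistance of the catch, until it is fully home; keep pressing for about a second to make sure that it is seated. Leave the other two things in the rack where they are.

Things in the scene. Friction and masses are not known exactly. Their poses are not given: they have to be found in the camera images.
- cast: dental cast, a horseshoe of teeth on a 12 mm thick flat base, 53 (x) x 65 (y) x 28 (z) mm, 40 to 85 g. Origin: centre of the underside; z up, front teeth toward +x. Grip it low, on the base, across x or across y (its two ends). It starts in one of the rack's three stalls, its y along the rack's y, the order of the things in the stalls varying.
- rack: white rack fixed to the bench: base plate 84 (x) x 240 (y) x 10 mm with four 5 mm dividers up to z = 40 mm, 60 mm long in x, making three stalls 73 mm wide, centred at y = -78, 0, +78 mm, open above and to -x and +x: a thing in a stall can only be gripped across x. Origin: centre of the underside. One thing (cast, mould, disc) stands in each stall.
- mould: oval silicone mould with a hollow in it, 56 x 69 x 18 mm, standing in a stall of the rack; stays there. Origin: centre of the underside.
- disc: round pumice disc, 62 mm across, 12 mm thick, lying in a stall of the rack; stays there. Origin: centre of the underside.
- case: white open box fixed to the bench, outside 70 (x) x 146 (y) x 40 mm, walls and floor 4 mm, inside 62 (x) x 138 (y) x 36 mm deep. The cast fits with its x along the case's x; there is room for fingers only at the cast's two ends (along y). Origin: centre of the underside; -x is the front, the lid is hinged along the far (+x) rim.
- lid (a joint): angle of the lid (rad): 0 = fully home, grows as it opens; starts at 1.95 to 2.25, leaning back past upright. Stiff hinge along the case's y: the lid stays where it is left, 1 to 2 N at its edge moves it. The lid is a flat white plate 6 mm thick, 146 mm wide (y), reaching 78 mm from the hinge axis, with a tab 44 mm wide in the middle of its free edge reaching 92 mm.
- lid_hinge (a point): middle of the hinge axis, fixed on the case at x = +39, y = 0, z = +43 mm of the case's frame.
- lid_tab (a point): middle of the free edge of the lid's tab, 92 mm from the hinge axis, at mid thickness (the axis lies at mid thickness too).
- catch_top (a point): top of the catch, a grey tongue 8 (x) x 22 (y) mm outside the middle of the case's front wall, at x = -40 mm of the case. It starts 7 mm above the rim, goes down stiffly against about 8 N and stays where it is pushed. The closing lid meets it at about 0.09 rad and must be pressed down past it.
- lamp_post (a point): foot (at bench height) of the bench lamp's upright post, 20 mm thick, a fixed obstacle to swing round: it rises to 0.68 m, from where an arm and the lamp head, at that height, reach 0.36 m further in +x. All the work lies to its left (+y).
Things that resemble listed ones, but are neither listed nor needed, are in the scene too. Leave any pink look-alike of the cast alone.

How it is judged:
By the outcome, as a careful person would: the job done as asked, in the order asked, and still so for the second after the job is handed in, with the robot touching nothing.
It also fails if it takes over 72 s, if anything falls off the work surface, if the arm or the gripper's body presses on something with over 40 N, if the wrist force passes 120 N, or if a joint passes its speed limit or range.

## Working session

There is one attempt and no reset: what is moved stays moved. The work goes in short steps, Python scripts to look and compute and a tool call to move; the robot and the scene stay as the last step left them, time stands still between calls to the robot, and variables do not carry over. Pictures are saved under pics/ and viewed, at most 10 in all, crops included, and the job is handed in when it is done.

Besides the shell and the picture viewer there is one more tool, called after "Call:" as name(argument=value, ...) on one line, values as JSON. step_arm: Moves the arm, as the interface text tells. Its arguments: {"type":"object","properties":{"deltas":{"type":"array","items":{"type":"number"}}},"required":["deltas"]}

```bash
ls; mkdir -p pics
cat > h.py <<'E'
from plant import *
import numpy as np, cv2
def cam(n):
    p=camera_params(n); R=cv2.Rodrigues(np.array(p["rvec"],float))[0]; return p,R,np.array(p["tvec"],float).ravel(),np.array(p["mtx"],float)
def ray(n,u,v,P=None):
    p,R,t,K=P or cam(n)
    d=np.linalg.inv(K)@[u,v,1]; x=d[:2].copy()
    for _ in range(30): x=d[:2]/(1+p["k1"]*(x@x))
    return -R.T@t, R.T@np.array([x[0],x[1],1])
def atz(n,u,v,z,P=None):
    c,d=ray(n,u,v,P); return c+d*(z-c[2])/d[2]
def proj(n,X,P=None):
    p,R,t,K=P or cam(n)
    q=R@np.array(X,float)+t; x=q[:2]/q[2]; x=x*(1+p["k1"]*(x@x)); return (K@[x[0],x[1],1])[:2]
def save(n,name):
    im=capture(n)[:,:,::-1].copy(); cv2.imwrite(f"pics/{name}.png",im); return im
E
python3 - <<'E'
from h import *
o=get_obs(); print(o)
a=save("top","top0"); b=save("side","side0")
for n in("top","side"):
    p,R,t,K=cam(n); print(n,-R.T@t,R[2])
E
```

```text
pics
{'time': 0.0, 'joint_positions': array([-1.43100864e+00,  3.42739334e-01,  1.52501777e+00,  1.85808964e-05,
        1.27541227e+00, -1.46012834e-01]), 'dq': array([-0.00161494, -0.00116535, -0.00081057,  0.00158972, -0.00142691,
       -0.00203738]), 'tau': array([-7.31832642e-04, -4.31250715e+01, -2.44217044e+01,  7.17785186e-02,
        5.59201394e-02, -8.23581058e-05]), 'tool_pos': array([ 147.97338245, -503.28635802,  226.03608964]), 'tcp_rot': array([-3.14003530e+00, -2.46982406e-04,  2.85794907e-01]), 'contact_force': array([ 0.07581331, -0.85854248, -0.20521057]), 'moment': array([-0.02297113, -0.00785364, -0.01077336]), 'finger_force': 0.0, 'grip_width': 91.59708332573847}
top [ 253.99672708  141.95582573 1206.1834015 ] [ 0.18160052  0.01902249 -0.98318838]
side [ 113.3315844  1212.5307249  1101.16044576] [ 0.23147695 -0.69166526 -0.68411811]
```

View pics/top0.png

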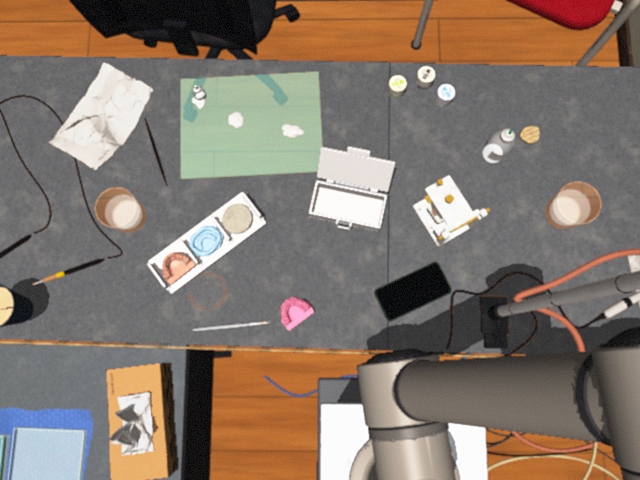

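View pics/side0.png

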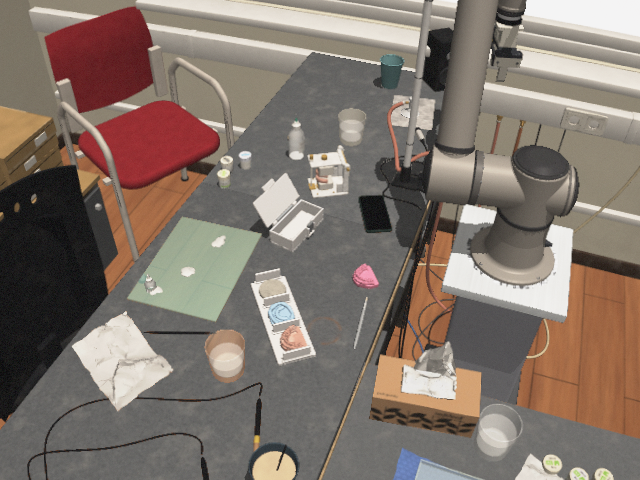

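The top picture shows the rack, with a salmon horseshoe (176,266), blue oval (206,240) and grey disc (238,218) in it. It also shows the case with its lid open (350,188) and the lamp post near (500,312). Candidates for the cast are the salmon horseshoe in the rack stall (176,266), the pink one on the bench (296,313), and the model in the articulator (447,210). Only the salmon one stands in a rack stall, so I'll confirm that one in a crop.

Run:
```python
import cv2,numpy as np
a=cv2.imread("pics/top0.png"); s=cv2.imread("pics/side0.png")
c1=cv2.resize(a[185:300,140:270],None,fx=3.05,fy=3.05,interpolation=cv2.INTER_CUBIC)   # 396x350
c2=cv2.resize(a[140:240,300:400],(396,396),interpolation=cv2.INTER_CUBIC)
o=np.zeros((400,800,3),np.uint8); o[:c1.shape[0],:c1.shape[1]]=c1; o[:396,400:796]=c2
cv2.imwrite("pics/crop1.png",o)
c1=cv2.resize(s[260:370,240:330],(360,440),interpolation=cv2.INTER_CUBIC)
c2=cv2.resize(s[165:255,245:335],(396,396),interpolation=cv2.INTER_CUBIC)
o=np.zeros((440,800,3),np.uint8); o[:,:360]=c1; o[:396,400:796]=c2
cv2.imwrite("pics/crop2.png",o)
from h import *
print("post top cam",atz("top",500,312,0),"side",atz("side",405,172,0))
```

```text
post top cam [ 327.76724864 -199.40292063    0.        ] side [ 335.51837973 -236.4090724     0.        ]
```

View pics/crop1.png

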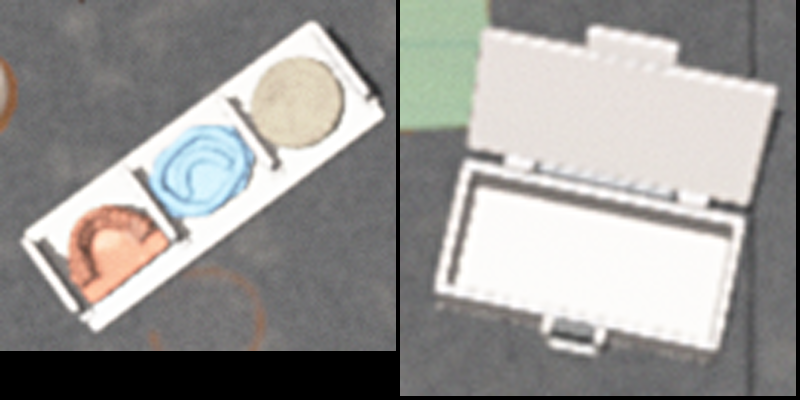

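View pics/crop2.png

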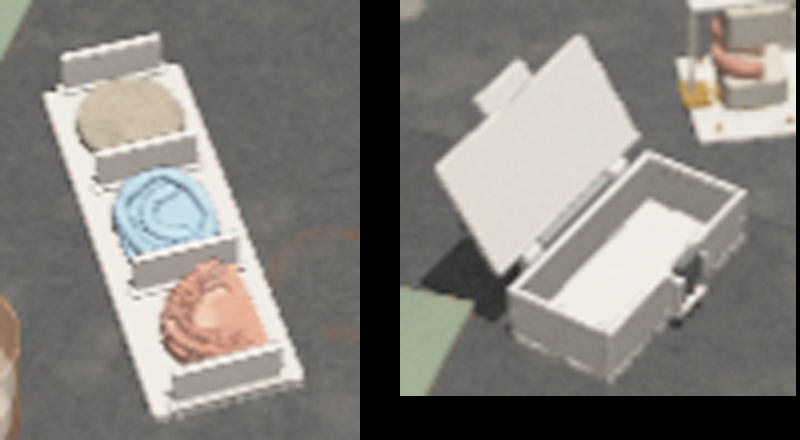

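Confirmed: the cast is the salmon horseshoe on a flat base in the rack's +y stall, with its front teeth toward image up-left. The mould is in the middle stall, the disc in the far one, and the case lid leans back. Next I'll fit the poses from the corners.

```bash
cat > fit.py <<'E'
from h import *
from scipy.optimize import least_squares
T=cam("top");S=cam("side")
def w(p,X): 
    c,s=np.cos(p[2]),np.sin(p[2]); return [p[0]+c*X[0]-s*X[1],p[1]+s*X[0]+c*X[1],X[2]]
def fit(obs,p0):
    # obs: (P,u,v,X)
    f=lambda p:np.concatenate([proj(None,w(p,X),P)-[u,v] for P,u,v,X in obs])
    r=least_squares(f,p0,loss="soft_l1"); return r.x,np.round(r.fun if 0 else f(r.x),1)
E
python3 - <<'E'
from fit import *
# rack: initial from top
t1=lambda u,v:(140+u/3.05,185+v/3.05); t2=lambda u,v:(300+(u-400)/3.96,140+v/3.96)
s1=lambda u,v:(240+u/4,260+v/4); s2=lambda u,v:(245+(u-400)/4.4,165+v/4.4)
ro=[(T,*t1(22,240),[42,120,10]),(T,*t1(95,330),[-42,120,10]),(T,*t1(385,115),[-42,-120,10]),(T,*t1(315,22),[42,-120,10]),
(S,*s1(45,97),[42,-120,10]),(S,*s1(182,66),[-42,-120,10]),(S,*s1(302,374),[-42,120,10]),(S,*s1(157,410),[42,120,10])]
print("rack T/S/both"); 
for o in(ro[:4],ro[4:],ro): print(*fit(o,[500,400,.6]))
co=[(T,*t2(438,293),[-35,73,40]),(T,*t2(720,348),[-35,-73,40]),(T,*t2(468,162),[35,73,40]),(T,*t2(745,212),[35,-73,40]),
(S,*s2(512,293),[35,73,40]),(S,*s2(610,335),[-35,73,40]),(S,*s2(745,190),[-35,-73,40]),(S,*s2(650,153),[35,-73,40])]
print("case")
for o in(co[:4],co[4:],co): print(*fit(o,[500,100,0]))
p=fit(co,[500,100,0])[0]
for a in np.arange(1.9,2.35,.1):
    L=lambda d,y:[39-d*np.cos(a),y,43+d*np.sin(a)]
    print(round(a,2),proj(None,w(p,L(92,0)),T).round(1),proj(None,w(p,L(92,0)),S).round(1),proj(None,w(p,L(78,73)),S).round(1))
print("seen",t2(634,35),s2(496,79),s2(437,168))
# cast arch: base corners (top view)
for q in[(165,245),(88,303),(72,270)]: print(atz("top",*t1(*q),22)[:2])
print(fit(ro,[500,400,.6])[0], w(fit(ro,[500,400,.6])[0],[0,78,10]))
E
```

```text
rack T/S/both
[468.46343193 391.99290992   0.65711636] [ 0.5 -1.9  0.   1.3  0.2  0.4 -0.9 -0.3]
[467.46747938 393.79612843   0.65750631] [-0.2 -1.2 -0.2 -1.2  1.2  0.4 -0.5  1.3]
[468.11004038 392.40922302   0.65743277] [ 0.2 -1.7 -0.2  1.4  0.   0.6 -1.1 -0.2 -0.2 -1.7 -0.2 -1.7  1.2 -0.2
 -0.5  0.7]
case
[ 5.41145035e+02  1.03394055e+02 -1.95972149e-01] [-0.1 -0.1  0.4 -0.3 -0.8 -0.1  0.3  0.6]
[ 5.38780532e+02  1.08266149e+02 -2.10582486e-01] [-0.6 -0.5  0.6  0.4  0.6  0.5 -0.5 -0.4]
[ 5.40614659e+02  1.04224465e+02 -2.01092934e-01] [-0.5 -0.1 -0.1  0.1 -1.1 -0.  -0.1  1.1 -0.5 -1.5  0.8 -0.8  0.2 -0.8
 -0.9 -1.5]
1.9 [356.6 158. ] [273.8 181.9] [258.8 202.6]
2.0 [357.4 154.3] [271.  181.8] [256.4 202.5]
2.1 [358.1 151. ] [268.4 182.1] [254.2 202.7]
2.2 [358.8 148.1] [266.  182.7] [252.1 203.1]
2.3 [359.3 145.6] [263.7 183.5] [250.2 203.8]
seen (359.0909090909091, 148.83838383838383) (266.8181818181818, 182.95454545454544) (253.4090909090909, 203.1818181818182)
[419.46625612 414.48553211]
[381.06451247 463.76828448]
[402.88345491 475.40991132]
[468.11004038 392.40922302   0.65743277] [np.float64(420.44527426131856), np.float64(454.15118663272506), 10]
```

Call:
step_arm(deltas=[0,0,0,0,91,-8,20,15,0,91,-10,30,20,0,91,-10,35,20,0,91,-10,35,20,0,91,-10,35,20,0,91,-5,30,15,0,91,0,20,0,0,91,0,0,0,0,91,0,0,0,0,91])

```text
time: 1.35
tool_pos: [95.0, -299.3, 336.7]
tcp_rot: [3.141, 0.0, 0.286]
contact_force: [0.3, 0.4, -0.7]
grip_width: 91.2
finger_force: 0.0
```

The measurements:

| Item | Measured |
|---|---|
| Rack | (468, 392), yaw 0.657 |
| Case | (541, 104), yaw -0.20 |
| Lid | about 2.17 rad |
| Cast | about (420, 454) |
| Lamp post | about (330, -210), so I'll pass inside it with the arm folded |

Call:
step_arm(deltas=[2,10,5,10.7,91,2,12,5,10.7,91,2,12,5,10.7,91,2,12,5,10.7,91,2,12,5,10.7,91,2,10,5,10.7,91,3,8,0,10.7,91,0,6,0,10.7,91,0,0,0,10.7,91,0,0,0,10.7,91])

```text
time: 2.6
tool_pos: [110.1, -217.4, 366.6]
tcp_rot: [3.141, -0.001, 2.16]
contact_force: [-0.4, -0.7, 0.4]
grip_width: 91.0
finger_force: 0.0
```

Run:
```python
from h import *
o=get_obs(); print(o["joint_positions"].round(3),o["tool_pos"].round(1),o["tcp_rot"].round(3))
print("pink",atz("top",296,313,12)[:2])
for n in(0,):
    for z in(0,300,680): print(z,proj("top",[330,-210,z]).round(),proj("side",[330,-210,z]).round())
```

```text
[-1.421 -0.301  1.807  0.     1.637 -2.01 ] [ 110.1 -217.4  366.6] [ 3.141e+00 -1.000e-03  2.160e+00]
pink [324.79254662 208.83621366]
0 [505. 311.] [405. 178.]
300 [563. 298.] [417.  85.]
680 [729. 262.] [437. -66.]
```

Call:
step_arm(deltas=[22,12,0,0,91,29,22,0,0,91,29,30,0,0,91,24,36,0,0,91,18,40,0,0,91,10,43,0,0,91,2,44,0,0,91,-6,43,0,0,91,0,35,0,0,91,10,40,0,3.9,91])

```text
time: 3.85
tool_pos: [248.5, 129.7, 366.7]
tcp_rot: [3.141, 0.0, 2.223]
contact_force: [1.1, -1.5, -0.4]
grip_width: 91.2
finger_force: 0.0
```

Call:
step_arm(deltas=[15,40,-5,0,91,20,40,-15,0,91,25,40,-20,0,91,25,40,-20,0,91,25,40,-20,0,91,25,40,-20,0,91,20,35,-20,0,91,10,18,-10,0,91,0,0,0,0,91,0,0,0,0,91])

```text
time: 5.1
tool_pos: [413.0, 421.0, 236.5]
tcp_rot: [-3.141, 0.0, 2.221]
contact_force: [0.0, -0.1, -0.3]
grip_width: 90.8
finger_force: 0.0
```

Run:
```python
from h import *
o=get_obs(); print(o["joint_positions"].round(3),o["tool_pos"].round(1),o["tcp_rot"].round(3))
P=cam("wrist"); np.save("w1.npy",np.array([0])); save("wrist","w1")
import pickle; pickle.dump(P,open("w1.pkl","wb"))
p,R,t,K=P; print(-R.T@t,R[2])
```

```text
[ 0.665  0.456  1.32  -0.     1.366  0.015] [413.  421.  236.5] [-3.141  0.     2.221]
[369.01591954 480.38207292 393.86234472] [ 0.16337037 -0.21481353 -0.96289421]
```

View pics/w1.png

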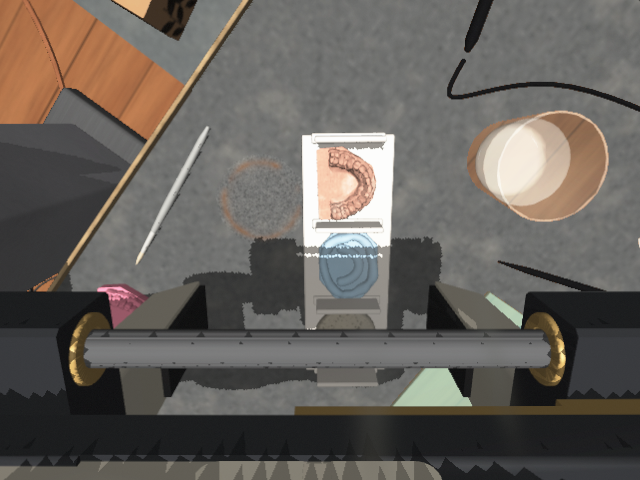

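The wrist picture shows the cast in the rack's end stall. Its back edge is at column 317 (rows 149–221) and its front teeth reach column 376. The rack's end corners are at (302,135) and (394,135).

Run:
```python
from fit import *
import pickle; P=pickle.load(open("w1.pkl","rb"))
a=atz(None,302,135,10,P);b=atz(None,394,135,10,P);print(a,b,np.linalg.norm(a-b), np.arctan2(*(b-a)[1::-1]))
p=[468.1,392.4,.657]
print("pred corners",w(p,[-42,120,10]),w(p,[42,120,10]))
c=atz(None,317,149,22,P);d=atz(None,317,221,22,P);e=atz(None,376,183,22,P);e2=atz(None,376,183,34,P)
print(c,d,np.linalg.norm(c-d),e,e2)
u=np.array([np.cos(.657),np.sin(.657)]);m=((c+d)/2)[:2]
print("mid back",m,"depth",(e[:2]-m)@u,(e2[:2]-m)@u,"centre",m+26.5*u, "stall",w(p,[0,78,10]))
```

```text
[364.73192824 464.23920864  10.        ] [430.13609313 514.01782442  10.        ] 82.19255060070441 0.6505625579264276
pred corners [np.float64(361.55392860084396), np.float64(461.7681098878003), 10] [np.float64(428.0674826447223), np.float64(513.0706159518521), 10]
[382.38134351 463.16269998  22.        ] [421.41963126 411.86846246  22.        ] 64.45996209465157 [442.25345993 471.40700634  22.        ] [439.89008409 471.69663179  34.        ]
mid back [401.90048739 437.51558122] depth 52.65160312986525 50.957102941024345 centre [422.88393003 453.7003004 ] stall [np.float64(420.46195865480905), np.float64(454.162585897887), 10]
```

Call:
step_arm(deltas=[3,10,-20,0,91,3,12,-30,0,91,3,11,-35,0,91,0,0,-35,0,91,0,0,-35,0,91,0,0,-30,0,91,0,0,-20,0,91,0,0,-11,0,91,0,0,-6,0,91,0,0,0,0,91])

```text
time: 6.4
tool_pos: [422.1, 454.4, 14.8]
tcp_rot: [3.141, -0.0, 2.221]
contact_force: [0.2, 0.1, -0.2]
grip_width: 91.0
finger_force: 0.0
```

Call:
step_arm(deltas=[0,0,0,0,75,0,0,0,0,65,0,0,0,0,58,0,0,0,0,48,0,0,0,0,45,0,0,0,0,45,0,0,0,0,45,0,0,0,0,45,0,0,0,0,45,0,0,0,0,45])

```text
time: 7.65
tool_pos: [421.9, 454.2, 14.9]
tcp_rot: [-3.141, 0.0, 2.221]
contact_force: [-2.1, -2.7, 5.1]
grip_width: 51.6
finger_force: 29.9
```

Call:
step_arm(deltas=[0,0,3,0,45,0,0,8,0,45,0,0,12,0,45,0,0,15,0,45,0,0,15,0,45,0,0,12,0,45,0,0,6,0,45,0,0,0,0,45,0,-10,0,0,45,1,-15,0,-3.8,45])

```text
time: 8.9
tool_pos: [422.5, 428.4, 84.9]
tcp_rot: [-3.14, 0.0, 2.154]
contact_force: [0.9, -0.9, -0.3]
grip_width: 51.5
finger_force: 29.9
```

Call:
step_arm(deltas=[1,-22,0,-5,45,1,-24,0,-5,45,2,-26,0,-5,45,2,-26,0,-5,45,2,-26,0,-5,45,2,-26,0,-5,45,1,-24,0,-5,45,1,-18,0,-5,45,0,-8,0,-5,45,0,-4,0,0,45])

```text
time: 10.15
tool_pos: [434.6, 224.3, 85.4]
tcp_rot: [-3.141, 0.001, 1.37]
contact_force: [0.3, 0.3, -1.2]
grip_width: 51.8
finger_force: 29.9
```

Run:
```python
from h import *
import pickle
o=get_obs(); print(o["tool_pos"].round(1),o["tcp_rot"].round(3),o["grip_width"])
pickle.dump(cam("wrist"),open("w2.pkl","wb")); a=save("wrist","w2"); b=save("side","s2")
o=np.zeros((480,800,3),np.uint8); o[:360,:480]=cv2.resize(a,(480,360)); c=b[170:370,240:400]; o[:400,480:]=cv2.resize(c,(320,400)); cv2.imwrite("pics/v2.png",o)
```

```text
[434.6 224.3  85.4] [-3.141e+00  1.000e-03  1.370e+00] 51.77550376162518
```

View pics/v2.png

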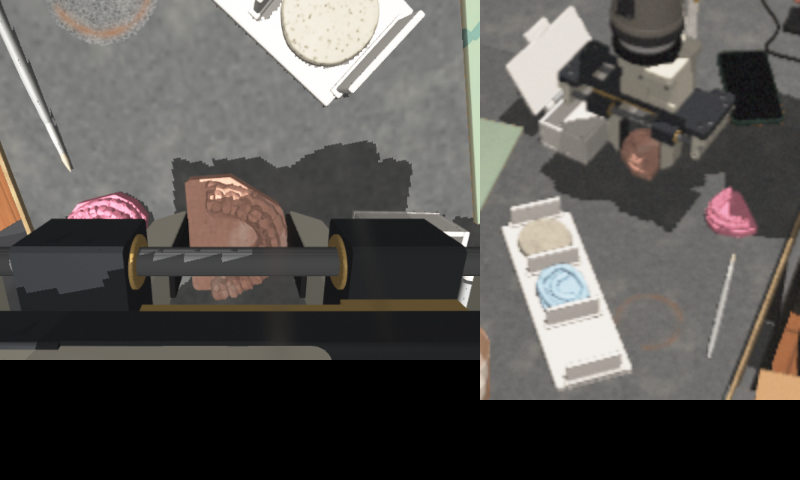

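The cast is in the grip, and the mould and disc are still in the rack. I can't tell whether the cast is level, so I'll overlay its expected outline.

Run:
```python
from fit import *
import pickle
W=pickle.load(open("w2.pkl","rb")); a=cv2.imread("pics/w2.png"); b=cv2.imread("pics/s2.png")
def draw(im,P,p,z0,sc):
    im=cv2.resize(im,None,fx=sc,fy=sc,interpolation=cv2.INTER_CUBIC)
    for z in(z0,z0+12):
        q=np.array([proj(None,w(p,[x,y,z]),P)*sc for x,y in((-26.5,-32.5),(26.5,-32.5),(26.5,32.5),(-26.5,32.5))]).astype(int)
        cv2.polylines(im,[q],True,(0,255,0) if z==z0 else (255,0,0),1)
    return im
p=[434.6,224.3,-.2]; 
A=draw(a,W,p,80.5,2)[420:820,440:840]; B=draw(b,S,p,80.5,5)
c=(proj(None,[434,224,85],S)*5).astype(int); B=B[c[1]-200:c[1]+200,c[0]-200:c[0]+200]
cv2.imwrite("pics/ov.png",np.hstack([A,B]))
```

```text
(no output)
```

View pics/ov.png

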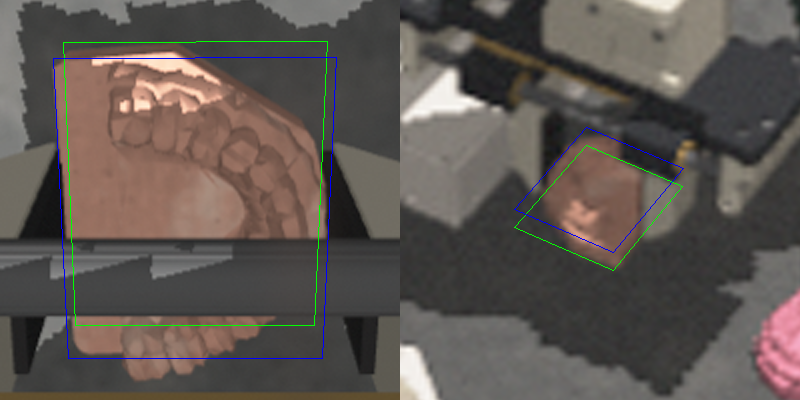

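The overlay shows the cast level and seated as expected in the grip. I'll lower it onto the bench.

Call:
step_arm(deltas=[0,0,-8,0,45,0,0,-14,0,45,0,0,-16,0,45,0,0,-16,0,45,0,0,-12,0,45,0,0,-7,0,45,0,0,-4,0,45,0,0,-2,0,45,0,0,-1,0,45,0,0,0,0,45])

```text
time: 11.5
tool_pos: [435.2, 225.3, 6.0]
tcp_rot: [3.141, -0.0, 1.37]
contact_force: [-0.3, -0.1, -0.2]
grip_width: 51.6
finger_force: 29.9
```

Call:
step_arm(deltas=[0,0,-0.7,0,45,0,0,-0.5,0,45,0,0,0,0,45,0,0,0,0,52,0,0,0,0,56,0,0,0,0,65,0,0,0,0,80,0,0,0,0,91,0,0,0,0,91,0,0,0,0,91])

```text
time: 12.75
tool_pos: [435.0, 225.3, 4.5]
tcp_rot: [3.142, 0.0, 1.37]
contact_force: [0.3, 0.3, -0.7]
grip_width: 90.9
finger_force: 0.0
```

Call:
step_arm(deltas=[0,0,10,0,91,0,0,20,0,91,0,0,25,0,91,0,0,25,5,91,0,0,15,10.5,91,0,0,5,10.5,91,0,0,0,10.5,91,0,0,0,10.5,91,0,0,0,10.5,91,0,0,0,10.5,91])

```text
time: 14.0
tool_pos: [435.1, 225.3, 105.3]
tcp_rot: [3.141, 0.0, 2.563]
contact_force: [0.4, 0.0, 0.3]
grip_width: 90.9
finger_force: 0.0
```

Call:
step_arm(deltas=[0,0,15,10.5,91,0,0,20,10.5,91,0,0,10,1,91,0,0,0,0,91,0,0,0,0,91,0,0,0,0,91,0,0,0,0,91,0,0,0,0,91,0,0,0,0,91,0,0,0,0,91])

```text
time: 15.25
tool_pos: [435.0, 225.3, 149.5]
tcp_rot: [3.142, 0.0, 2.94]
contact_force: [0.4, 0.8, 1.1]
grip_width: 91.3
finger_force: 0.0
```

Run:
```python
from fit import *
import pickle
o=get_obs(); print(o["tool_pos"].round(1),o["tcp_rot"].round(3),o["joint_positions"].round(2))
W=cam("wrist"); a=save("wrist","w3"); b=save("side","s3"); t=save("top","t3")
pickle.dump(W,open("w3.pkl","wb"))
def draw(im,P,p,z0,sc):
    im=cv2.resize(im,None,fx=sc,fy=sc,interpolation=cv2.INTER_CUBIC)
    for z in(z0,z0+12):
        q=np.array([proj(None,w(p,[x,y,z]),P)*sc for x,y in((-26.5,-32.5),(26.5,-32.5),(26.5,32.5),(-26.5,32.5))]).astype(int)
        cv2.polylines(im,[q],True,(0,255,0) if z==z0 else (255,0,0),1)
    return im
p=[435.2,225.3,-.2]
def crop(I,c,h,wd):
    c=c.astype(int); x=int(np.clip(c[0]-wd//2,0,I.shape[1]-wd)); y=int(np.clip(c[1]-h//2,0,I.shape[0]-h)); return I[y:y+h,x:x+wd]
c=[434,224,10]; print(proj(None,c,W))
A=crop(draw(a,W,p,0,2),proj(None,c,W)*2,560,400); B=crop(draw(b,S,p,0,5),proj(None,c,S)*5,280,400)
C=cv2.resize(crop(t,proj(None,w([540.6,104.2,-.2],[0,0,40]),T),70,100),(400,280),interpolation=cv2.INTER_CUBIC)
cv2.imwrite("pics/ov3.png",np.hstack([A,np.vstack([B,C])]))
```

```text
[435.  225.3 149.5] [3.142 0.    2.94 ] [ 0.32  0.36  1.73  0.    1.05 -1.05]
[312.44647512 225.42925818]
```

View pics/ov3.png

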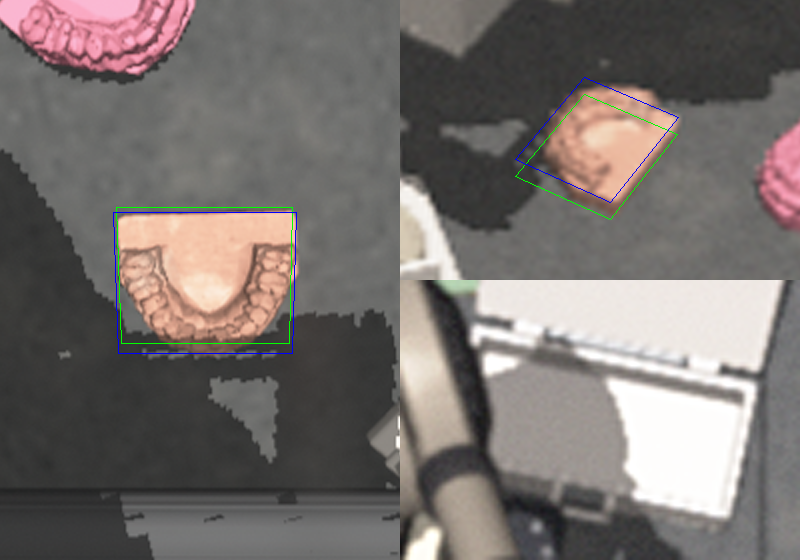

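The cast stands upright and free on the bench at about (435,225), yaw -0.20, matching the overlay. Its ends are straight only over the back half, so I'll grip the ends about 9 mm behind centre.

Call:
step_arm(deltas=[-4,1,-15,0,91,-4.5,0.7,-25,0,91,0,0,-30,0,91,0,0,-30,0,91,0,0,-22,0,91,0,0,-13,0,91,0,0,-7,0,91,0,0,-3,0,91,0,0,0,0,91,0,0,0,0,85])

```text
time: 16.65
tool_pos: [426.9, 227.1, 5.1]
tcp_rot: [3.141, 0.001, 2.94]
contact_force: [-0.1, 0.5, 0.5]
grip_width: 86.8
finger_force: 0.0
```

Call:
step_arm(deltas=[0,0,0,0,75,0,0,0,0,70,0,0,0,0,66,0,0,0,0,63,0,0,0,0,58,0,0,0,0,58,0,0,0,0,58,0,0,0,0,58,0,0,0,0,58,0,0,0,0,58])

```text
time: 17.9
tool_pos: [426.5, 226.9, 4.6]
tcp_rot: [-3.142, -0.0, 2.94]
contact_force: [-0.6, -2.1, 2.3]
grip_width: 63.1
finger_force: 29.8
```

Call:
step_arm(deltas=[0,0,3,0,58,0,0,8,0,58,0,0,14,0,58,0,0,18,0,58,0,0,20,0,58,0,0,20,0,58,0,0,12,0,58,0,0,5,0,58,0,0,0,0,58,0,0,0,0,58])

```text
time: 19.15
tool_pos: [426.1, 226.8, 103.9]
tcp_rot: [-3.141, -0.001, 2.94]
contact_force: [-0.4, -0.5, -0.6]
grip_width: 63.2
finger_force: 29.8
```

Run:
```python
from fit import *
import pickle
o=get_obs(); tp=o["tool_pos"]; print(tp.round(1),o["tcp_rot"].round(3))
W=cam("wrist"); a=save("wrist","w4"); b=save("side","s4")
pickle.dump(W,open("w4.pkl","wb"))
p=[tp[0]+8.8,tp[1]-1.8,-.2]
def draw(im,P,p,z0,sc):
    im=cv2.resize(im,None,fx=sc,fy=sc,interpolation=cv2.INTER_CUBIC)
    for z in(z0,z0+12):
        q=np.array([proj(None,w(p,[x,y,z]),P)*sc for x,y in((-26.5,-32.5),(26.5,-32.5),(26.5,32.5),(-26.5,32.5))]).astype(int)
        cv2.polylines(im,[q],True,(0,255,0) if z==z0 else (255,0,0),1)
    return im
A=cv2.resize(draw(a,W,p,100,2),(800,600))[120:520,200:600]
c=(proj(None,[*p[:2],105],S)*5).astype(int); B=draw(b,S,p,100,5)[c[1]-200:c[1]+200,c[0]-200:c[0]+200]
cv2.imwrite("pics/ov4.png",np.hstack([A,B]))
```

```text
[426.1 226.8 103.9] [-3.141e+00 -1.000e-03  2.940e+00]
```

View pics/ov4.png

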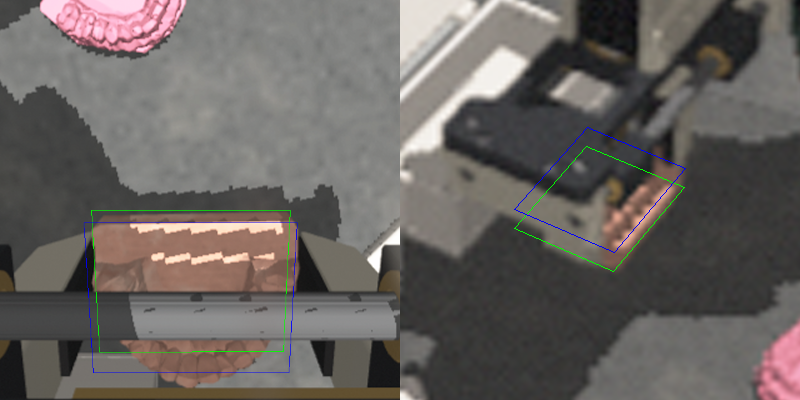

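The cast is held level by its two ends, as modelled. I'll hover over the case and refine its position there with the wrist camera.

Call:
step_arm(deltas=[5,-6,0,0,58,12,-14,0,0,58,18,-20,0,0,58,19,-22,0,0,58,19,-22,0,0,58,16,-18,0,0,58,10,-11,0,0,58,4.6,-5,0,0,58,2,-2.5,0,0,58,0,0,0,0,58])

```text
time: 20.5
tool_pos: [531.9, 106.8, 104.5]
tcp_rot: [3.141, -0.0, 2.941]
contact_force: [-0.4, 1.3, -0.3]
grip_width: 63.1
finger_force: 29.8
```

Run:
```python
from fit import *
import pickle
o=get_obs(); tp=o["tool_pos"]; print(tp.round(1),o["tcp_rot"].round(3))
W=cam("wrist"); a=save("wrist","w5"); b=save("side","s5"); save("top","t5")
pickle.dump((W,tp),open("w5.pkl","wb"))
p=[540.6,104.2,-.2]; pc=[tp[0]+8.8,tp[1]-1.8,-.2]
R=lambda P,p,z,h,v:np.array([proj(None,w(p,[x,y,z]),P) for x,y in((-h,-v),(h,-v),(h,v),(-h,v))])
print(R(W,p,40,35,73).round()); print(R(W,p,40,31,69).round()); print("cast",R(W,pc,111,26.5,32.5).round(),R(S,p,40,35,73).round())
A=a[60:460,:]; A=cv2.resize(A,(800,500),interpolation=cv2.INTER_CUBIC)
cv2.imwrite("pics/w5v.png",A)
```

```text
[531.9 106.8 104.5] [ 3.141 -0.     2.941]
[[178. 213.]
 [189. 330.]
 [437. 330.]
 [447. 213.]]
[[186. 220.]
 [195. 324.]
 [430. 323.]
 [439. 220.]]
cast [[228. 273.]
 [236. 392.]
 [391. 392.]
 [397. 273.]] [[324. 207.]
 [301. 198.]
 [270. 230.]
 [294. 240.]]
```

View pics/w5v.png

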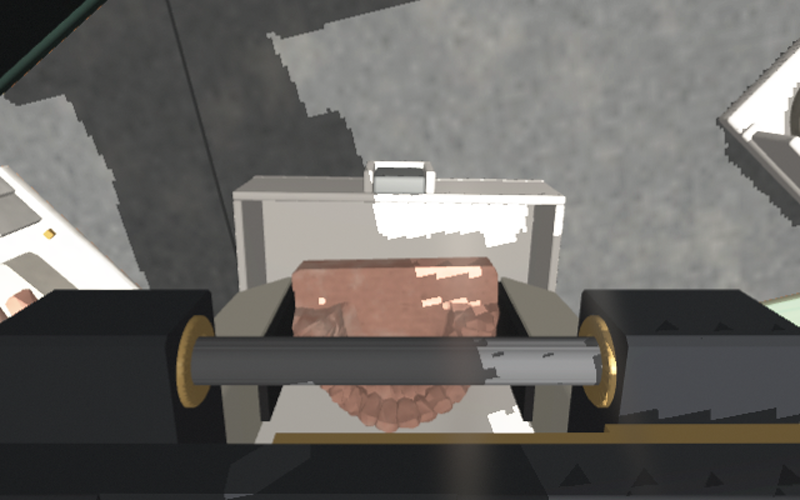

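The wrist view shows the front rim's outer corners at about px (188,215) and (452,217.5), and the cast's back edge near row 270. I'll check these with intensity profiles.

Run:
```python
from fit import *
import pickle
W,tp=pickle.load(open("w5.pkl","rb")); a=cv2.imread("pics/w5.png").astype(int)
for c in(215,260,290): print("rim col",c,[(r,int(a[r,c].sum()/3)) for r in range(198,232)])
for c in(270,300,): print("cast col",c,[(r,*a[r,c][[2,0]].tolist()) for r in range(258,276)])
for r in(230,250,): 
    print("row",r,"L",[(c,int(a[r,c].sum()/3)) for c in range(182,206)],"R",[(c,int(a[r,c].sum()/3)) for c in range(436,458)])
pr=lambda u,v,z:w([0,0,.2],[*(atz(None,u,v,z,W)-[540.6,104.2,0])[:2],0])[:2]
print("rimfront",pr(316,215.5,40),"cast back",pr(316,269.6,111),pr(316,269.6,99))
```

```text
rim col 215 [(198, 71), (199, 71), (200, 94), (201, 125), (202, 129), (203, 121), (204, 121), (205, 122), (206, 123), (207, 123), (208, 122), (209, 123), (210, 124), (211, 123), (212, 124), (213, 145), (214, 168), (215, 179), (216, 179), (217, 176), (218, 175), (219, 165), (220, 169), (221, 177), (222, 177), (223, 177), (224, 176), (225, 177), (226, 177), (227, 176), (228, 176), (229, 177), (230, 177), (231, 177)]
rim col 260 [(198, 69), (199, 69), (200, 78), (201, 117), (202, 129), (203, 122), (204, 122), (205, 122), (206, 123), (207, 123), (208, 122), (209, 123), (210, 124), (211, 123), (212, 124), (213, 123), (214, 153), (215, 176), (216, 180), (217, 178), (218, 176), (219, 171), (220, 157), (221, 165), (222, 177), (223, 177), (224, 176), (225, 177), (226, 178), (227, 177), (228, 178), (229, 176), (230, 177), (231, 177)]
rim col 290 [(198, 74), (199, 74), (200, 75), (201, 92), (202, 118), (203, 119), (204, 113), (205, 113), (206, 114), (207, 114), (208, 114), (209, 113), (210, 114), (211, 114), (212, 120), (213, 124), (214, 143), (215, 168), (216, 180), (217, 180), (218, 176), (21
[... 1411 characters left out ...]
, 66), (188, 126), (189, 166), (190, 175), (191, 176), (192, 177), (193, 171), (194, 159), (195, 119), (196, 102), (197, 103), (198, 103), (199, 102), (200, 102), (201, 103), (202, 102), (203, 102), (204, 103), (205, 102)] R [(436, 104), (437, 103), (438, 103), (439, 103), (440, 104), (441, 102), (442, 144), (443, 166), (444, 175), (445, 177), (446, 175), (447, 177), (448, 158), (449, 143), (450, 139), (451, 140), (452, 140), (453, 139), (454, 139), (455, 139), (456, 140), (457, 140)]
rimfront [np.float64(-33.67097029668878), np.float64(2.0242668565727566)] cast back [np.float64(-27.96113011938927), np.float64(2.07200819394612)] [np.float64(-23.65646619622919), np.float64(2.056884053571049)]
```

Call:
step_arm(deltas=[1,2,-4,-2,58,0,0,-12,0,58,0,0,-16,0,58,0,0,-16,0,58,0,0,-14,0,58,0,0,-12,0,58,0,0,-9,0,58,0,0,-5,0,58,0,0,-3,0,58,0,0,0,0,58])

```text
time: 21.9
tool_pos: [533.2, 108.5, 13.6]
tcp_rot: [3.141, 0.0, 2.906]
contact_force: [1.0, 0.4, -1.1]
grip_width: 63.0
finger_force: 29.8
```

Call:
step_arm(deltas=[0,0,-2,0,58,0,0,-1.5,0,58,0,0,-1,0,58,0,0,0,0,58,0,0,0,0,58,0,0,0,0,58,0,0,0,0,58,0,0,0,0,58,0,0,0,0,58,0,0,0,0,58])

```text
time: 23.15
tool_pos: [533.1, 108.5, 9.0]
tcp_rot: [3.141, 0.0, 2.906]
contact_force: [0.5, 0.1, -1.0]
grip_width: 63.4
finger_force: 29.8
```

Just above the floor. I'll go down a touch more, release to 80 mm, then lift.

Call:
step_arm(deltas=[0,0,-0.5,0,58,0,0,0,0,58,0,0,0,0,63,0,0,0,0,65,0,0,0,0,68,0,0,0,0,73,0,0,0,0,80,0,0,0,0,80,0,0,0,0,80,0,0,0,0,80])

```text
time: 24.4
tool_pos: [533.2, 108.5, 8.6]
tcp_rot: [3.141, 0.0, 2.906]
contact_force: [-0.5, 0.4, -0.2]
grip_width: 80.0
finger_force: 0.0
```

Call:
step_arm(deltas=[0,0,5,0,80,0,0,10,0,80,0,0,15,0,80,0,0,20,0,80,0,0,25,0,80,0,0,30,0,80,0,0,30,0,60,0,0,30,0,30,0,0,20,0,0,0,0,10,0,0])

```text
time: 25.65
tool_pos: [533.5, 108.5, 205.7]
tcp_rot: [3.141, 0.003, 2.906]
contact_force: [-0.3, 0.3, 0.3]
grip_width: 44.6
finger_force: 0.0
```

Run:
```python
from fit import *
o=get_obs(); tp=o["tool_pos"]; print(tp.round(1),o["tcp_rot"].round(3),o["grip_width"])
W=cam("wrist"); a=save("wrist","w6")
hsv=cv2.cvtColor(a,cv2.COLOR_BGR2HSV)
m=((hsv[...,1]>55)&((hsv[...,0]<15)|(hsv[...,0]>172))).astype(np.uint8)
p=[541.8,107.5,-.217]
q=np.array([proj(None,w(p,[x,y,40]),W) for x,y in((-35,-73),(35,-73),(35,73),(-35,73))]); print(q.round())
mm=np.zeros_like(m); cv2.fillPoly(mm,[q.astype(int)],1); m&=mm
n,l,st,ce=cv2.connectedComponentsWithStats(m); i=1+st[1:,4].argmax(); print(st[i],ce[i])
ys,xs=np.where(l==i); 
for x,y in((-26.5,-32.5),(26.5,-32.5),(26.5,32.5),(-26.5,32.5)): print(proj(None,w(p,[x,y,16]),W).round())
r=cv2.minAreaRect(np.argwhere(l==i)[:,::-1].astype(np.float32)); print(r)
for c in range(st[i][0]+10,st[i][0]+st[i][2],20): v=ys[xs==c]; print(c,v.min(),v.max(),end=" | ")
```

```text
[533.5 108.5 205.7] [3.141e+00 3.000e-03 2.906e+00] 44.5521358467284
[[221. 186.]
 [228. 271.]
 [405. 268.]
 [409. 183.]]
[ 279  190   76   61 3735] [316.24497992 216.42730924]
[276. 191.]
[279. 252.]
[354. 250.]
[354. 190.]
((316.5743713378906, 220.218505859375), (59.808040618896484, 75.0849838256836), 88.85424041748047)
289 191 235 | 309 191 249 | 329 191 247 | 349 190 225 |
```

The cast lies flat in the case: its outline in the image is 279–355 × 190–251, as predicted. Next I'll take the shut fingers behind the lid.

Call:
step_arm(deltas=[10,-2,5,0,0,22,-5,0,0,0,30,-6.6,0,0,0,30,-6,0,0,0,24,-5,0,0,0,14,-3,0,0,0,4,-1,0,0,0,0,0,-10,0,0,0,0,-25,0,0,0,0,-30,0,0])

```text
time: 26.95
tool_pos: [666.6, 80.2, 142.8]
tcp_rot: [3.141, 0.0, 2.906]
contact_force: [-0.6, 0.0, 0.5]
grip_width: 0.7
finger_force: 0.0
```

Call:
step_arm(deltas=[0,0,-25,0,0,0,0,-12,0,0,0,0,-5,0,0,0,0,0,0,0,-2,0.4,0,0,0,-6,1.3,0,0,0,-8,1.8,0,0,0,-8,1.8,0,0,0,-8,1.8,0,0,0,-8,1.8,0,0,0])

```text
time: 28.2
tool_pos: [627.0, 88.9, 102.0]
tcp_rot: [3.141, 0.001, 2.906]
contact_force: [2.7, -0.3, 0.5]
grip_width: 0.4
finger_force: 0.9
```

Call:
step_arm(deltas=[-8.8,1.9,0,0,0,-8.8,1.9,0,0,0,-8.8,1.9,0,0,0,-8.8,1.9,0,0,0,-8.8,1.9,0,0,0,-8.8,1.9,0,0,0,-8.8,1.9,0,0,0,-7.8,1.7,0,0,0,-5,1,0,0,0,0,0,0,0,0])

```text
time: 29.45
tool_pos: [552.2, 104.9, 101.6]
tcp_rot: [3.142, -0.001, 2.906]
contact_force: [-0.5, 0.4, 1.3]
grip_width: 0.3
finger_force: 0.0
```

```bash
cat > lid.py <<'E'
from fit import *
import sys
o=get_obs(); tp=o["tool_pos"]; p=[541.8,107.0,-.217]
x=w([0,0,-p[2]],[tp[0]-p[0],tp[1]-p[1],0])[:2]; print("case-frame tcp",np.round(x,1),tp[2].round(1),"F",o["contact_force"].round(1))
for z in (0,): 
    f=np.array([x[0]-39-9.5,tp[2]-43]); d=np.hypot(*f); print("front edge d",d.round(1),"lid angle",round(np.arctan2(f[1],-f[0])-np.arcsin(3/d),3))
E
python3 lid.py
```

```text
case-frame tcp [10.7  0.2] 101.6 F [-0.5  0.4  1.3]
front edge d 69.7 lid angle 0.954
```

Call:
step_arm(deltas=[-6.3,1.4,-3.6,0,0,-6.3,1.4,-3.7,0,0,-5.7,1.2,-4.7,0,0,-5.7,1.2,-4.8,0,0,-4.9,1.1,-6.1,0,0,-4.9,1.1,-6.2,0,0,-2.9,0.6,-6.1,0,0,-2.9,0.6,-6.1,0,0,-1,0.2,-3.1,0,0,-1,0.2,-3.1,0,0])

```text
time: 30.7
tool_pos: [511.2, 113.8, 53.9]
tcp_rot: [3.141, 0.0, 2.906]
contact_force: [1.2, -1.6, 1.7]
grip_width: 0.3
finger_force: 0.4
```

```bash
python3 lid.py
```

```text
case-frame tcp [-31.3   0. ] 53.9 F [ 1.2 -1.6  1.7]
front edge d 80.6 lid angle 0.098
```

Call:
step_arm(deltas=[-1,0.2,-1,0,0,-1,0.2,-1,0,0,0,0,-1,0,0,0,0,-1,0,0,0,0,-1,0,0,0,0,-1,0,0,0,0,-1,0,0,0,0,-0.5,0,0,0,0,-0.5,0,0,0,0,0,0,0])

```text
time: 31.95
tool_pos: [510.5, 114.0, 47.3]
tcp_rot: [3.141, 0.003, 2.906]
contact_force: [1.0, -2.0, 7.5]
grip_width: 0.3
finger_force: 3.8
```

```bash
python3 lid.py
```

```text
case-frame tcp [-32.1   0.1] 47.3 F [ 1.  -2.   7.5]
front edge d 80.7 lid angle 0.016
```

Call:
step_arm(deltas=[0,0,-1,0,0,0,0,-1,0,0,0,0,-1,0,0,0,0,-1,0,0,0,0,0,0,0,0,0,0,0,0,0,0,0,0,0,0,0,0,0,0,0,0,0,0,0,0,0,0,0,0])

```text
time: 33.2
tool_pos: [510.6, 114.0, 45.5]
tcp_rot: [3.141, 0.005, 2.906]
contact_force: [-5.5, -2.9, 29.0]
grip_width: 0.2
finger_force: 14.2
```

It has stalled at z = 45.5 with 29 N, so the lid is home. I'll hold for another second.

Call:
step_arm(deltas=[0,0,-0.5,0,0,0,0,0,0,0,0,0,0,0,0,0,0,0,0,0,0,0,0,0,0,0,0,0,0,0,0,0,0,0,0,0,0,0,0,0,0,0,0,0,0,0,0,0,0,0])

```text
time: 34.45
tool_pos: [510.6, 114.0, 45.4]
tcp_rot: [3.141, 0.005, 2.906]
contact_force: [-6.7, -2.4, 32.4]
grip_width: 0.1
finger_force: 16.3
```

Call:
step_arm(deltas=[0,0,3,0,0,0,0,5,0,0,0,0,10,0,0,0,0,20,0,0,0,0,25,0,0,-20,5,25,0,0,-35,20,25,0,0,-40,40,20,0,0,-40,40,10,0,0,-20,30,0,0,0])

```text
time: 35.7
tool_pos: [352.4, 250.4, 185.7]
tcp_rot: [3.141, 0.001, 2.906]
contact_force: [1.3, -0.5, -0.3]
grip_width: 0.3
finger_force: 0.0
```

Run:
```python
from fit import *
t=save("top","t9"); save("wrist","w9"); b=save("side","s9"); p=[541.8,107,-.217]
o=get_obs(); print(o["tool_pos"].round(1),o["contact_force"].round(1))
for P,im,n in((T,t,"top"),(S,b,"side")):
  for a in(0,.05,.1):
    L=lambda d,y:[39-d*np.cos(a),y,46+d*np.sin(a)]
    print(n,a,[proj(None,w(p,L(d,y)),P).round(1).tolist() for d,y in((92,0),(78,73),(78,-73))])
# tab edge profile along case -x at y=0 in top and side views, by d
for n,P,im in(("top",T,t),("side",S,b)):
  g=im.mean(2)
  for y in(-15,0,15,60): print(n,y,[(d,int(cv2.getRectSubPix(g.astype(np.float32),(1,1),tuple(map(float,proj(None,w(p,[39-d,y,46]),P))))[0,0])) for d in range(68,104,2)])
```

```text
[353.1 250.1 184.8] [ 0.4 -0.7 -0.5]
top 0 [[341.3, 228.3], [307.0, 214.0], [378.8, 229.3]]
top 0.05 [[341.3, 227.8], [306.9, 213.5], [378.9, 228.8]]
top 0.1 [[341.4, 227.2], [306.9, 212.9], [379.1, 228.3]]
side 0 [[314.2, 224.9], [293.5, 239.7], [324.5, 207.0]]
side 0.05 [[314.1, 223.5], [293.4, 238.5], [324.5, 205.8]]
side 0.1 [[314.0, 222.1], [293.3, 237.3], [324.5, 204.7]]
top -15 [(68, 251), (70, 252), (72, 252), (74, 251), (76, 249), (78, 246), (80, 250), (82, 252), (84, 252), (86, 253), (88, 254), (90, 254), (92, 196), (94, 125), (96, 109), (98, 112), (100, 112), (102, 112)]
top 0 [(68, 251), (70, 252), (72, 252), (74, 252), (76, 246), (78, 239), (80, 245), (82, 251), (84, 252), (86, 253), (88, 254), (90, 250), (92, 211), (94, 130), (96, 89), (98, 77), (100, 67), (102, 57)]
top 15 [(68, 251), (70, 252), (72, 252), (74, 251), (76, 247), (78, 242), (80, 251), (82, 253), (84, 253), (86, 254), (88, 254), (90, 228), (92, 145), (94, 74), (96, 53), (98, 54), (100, 54), (102, 54)]
top 60 [(68, 252), (70, 252), (72, 252), (74, 253), (76, 249), (78, 212), (80, 146), (82, 124), (84, 119)
[... 230 characters left out ...]
, (90, 232), (92, 208), (94, 177), (96, 149), (98, 130), (100, 111), (102, 116)]
side 0 [(68, 240), (70, 240), (72, 240), (74, 240), (76, 237), (78, 233), (80, 232), (82, 238), (84, 240), (86, 240), (88, 240), (90, 237), (92, 220), (94, 167), (96, 140), (98, 126), (100, 114), (102, 108)]
side 15 [(68, 239), (70, 240), (72, 240), (74, 240), (76, 236), (78, 231), (80, 233), (82, 238), (84, 240), (86, 240), (88, 232), (90, 207), (92, 156), (94, 112), (96, 87), (98, 97), (100, 101), (102, 94)]
side 60 [(68, 240), (70, 240), (72, 240), (74, 240), (76, 237), (78, 210), (80, 153), (82, 121), (84, 118), (86, 121), (88, 114), (90, 110), (92, 111), (94, 115), (96, 110), (98, 99), (100, 83), (102, 67)]
```

The tab and lid edges sit where angle 0 predicts in both cameras. The press held over a second at z = 45.4, and the robot is now clear.

```bash
python3 -c "
from plant import *
print(close_job())"
```

```text
the job is handed in; nothing more can be done
None
```

The job is handed in at about 36 s of the 72 s allowed: the cast was stood on the bench, regripped by its ends and laid flat in the case, and the lid was pressed home and held for over a second; the mould and disc were not touched.

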